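# Roll the rolling pin to its start mark

## Task

The next slab is about to be rolled: with the fingertips on top of the wooden rolling pin, roll it along the two laths of the board until it lies over the pair of red marks, square to the laths, and leave it resting there. Push it only on its top, never from its side, and let it roll rather than skid; do not lift it off the laths, and leave everything else on the table where it is.

Things in the scene. Friction and masses are not known exactly. Their poses are not given: they have to be found in the camera images.
- board: fixed slab-rolling board, plywood, 320 (its x) x 340 (its y) x 18 mm, grey cloth face. Origin: centre of its underside, on the table. Two light wooden laths run along its x, 80 mm either side of its middle, each 310 long, 22 wide, 8 high: their tops, on which the pin rolls, are 26 mm above the table
- pin: loose wooden rolling pin lying across both laths: barrel 70 mm diameter, 200 long, a 28 mm thick handle at each end (290 overall), about 0.5 kg. Origin: barrel centre, 61 mm above the table (barrel top 96). y: along the barrel; x and z turn as it rolls. It rolls without slipping: a fingertip that sticks to its top moves twice as far as the pin. Rolling resistance soon stops it. Starts 65 to 145 mm from the marks
- marker: pair of flat red marks fixed on the board just outside the laths, each 20 mm along the laths x 50 across, 6 thick (lower than the laths: the pin rolls freely over them), centres 240 apart. Origin: midway between them, on the board's top face (18 mm above the table); axes parallel to the board's. The pin's axis shall lie above the line through both marks
- mug: bystander: beige mug, 80 mm across, 90 high, near the board's left side. Origin: centre of its underside
- glaze_jar: bystander: blue jar, 64 mm across, 85 high, near the board's left side. Origin: centre of its underside
- spatula: bystander: wooden spatula lying at the board's right side. Origin: on its underside
- brush: bystander: brush lying beside the spatula. Origin: on its underside

How it is judged:
By the outcome, as a careful person would: the job done as asked, in the order asked, and still so for the second after the job is handed in, with the robot touching nothing.
It also fails if it takes over 48 s, if anything falls off the work surface, if the arm or the gripper's body presses on something with over 40 N, if the wrist force passes 120 N, or if a joint passes its speed limit or range.

## Robot

A 7-joint arm with a two-finger parallel gripper is mounted at the origin on the work surface. World frame = base frame: x ahead of the robot, y to its left, z up, the work surface at z = 0. Lengths are in m, angles in rad, forces in N, time in s.
With the tool pointing down it reaches from about 0.35 to 0.9 m from the base axis. Payload 19.9 kg.
Tool frame: the origin (TCP) lies at the very end of the fingers, on their centre line; the grasp point (between the pads) lies 19 mm behind it; x points along the fingers, y is the direction in which the jaws open and shut, and the axes are right-handed (so a half turn about x gives the same grasp; the last joint's range is limited). The gripper opens to 94 mm and grips with 3 to 60 N. Pads are 16 mm wide; open, the fingers measure 119 mm over their backs; the gripper's body (75 mm by 177 mm) begins 78 mm behind the grasp point.
Start: joints at [-1.288, 0.417, -0.01, 1.614, 0.005, 1.111, -0.053], TCP at [0.199, 0.592, 0.205] pointing down, gripper open.
Joint ranges: [-2.81, 2.81], [-0.39, 2.02], [-1.27, 1.25], [0.06, 2.57], [-1.19, 4.33], [0.19, 2], [-2.82, 2.82]. Speed limits (rad/s): [1.89, 1.89, 2.39, 2.39, 3.01, 3.01, 3.01].

## Interface

Orientations are given as [roll, pitch, yaw] about the fixed x, y, z axes, in that order (R = Rz(yaw) Ry(pitch) Rx(roll)).
In Python, from plant import arm gives the robot as it stands.
- The arm moves only by the tool arm_command, never from a script. Its argument "deltas" is a list of rows, each an object of numbers: "gripper": the finger opening in mm, from 0 to 94; "tx", "ty", "tz": the shift along the tool's x, y, z in mm; "rx", "ry", "rz": the turn, a rotation vector about the tool's x, y, z in degrees. A call has 1 to 10 rows; each row is the pose to reach, as a shift and turn from the pose measured when the call began, along the tool's axes at that moment; what a row does not reach only later rows make up. A row lasts 1/8 s, in which the tool goes at most 62.5 mm and 10.7 degrees, less where a joint would pass 70% of its speed; a pose out of reach is approached as far as the arm can. A call with a gripper value outside its range is refused whole. The fingers move at their own pace and stop on an object; "force" is the grip in N (left out, the last holds). Time passes only in rows, so rows that repeat a pose let the fingers close. It gives the time, the measured TCP pose, the force and the opening at its end, in the units of the state.
- arm.state(): the state, without advancing time (a new reading comes with each control period).
- arm.read_camera(name): name is "scene" or "top" or "wrist"; returns a dict with "image" (420x560x3 uint8, red, green, blue), "camera_matrix" (3x3 intrinsics, pixels), "distortion" ([k1, k2, p1, p2, k3] as OpenCV has them; the pictures are not rectified), "position" and "rotation" of the camera in the world; the wrist camera has in their place "tool_from_camera" (4x4, takes a point from camera to tool coordinates, whose origin is the TCP and whose axes are the tool frame's). Camera axes: x right, y up, looking along -z (the intrinsics and any distortion apply to the point x, -y, -z); pixel columns grow to the right and rows downward; lengths in m; the calibration is good to about 2 mm. A picture is of the moment at which its call begins: read the wrist's pose just before it. There is no depth.
- arm.hand_in(): hands the job in, once; it reports no verdict.
The state is a dict: "time_s": time; "qpos": joint angles; "qd": joint speeds; "effort": joint torques, N m; "position": TCP position; "orientation": TCP orientation; "force": force on the tool from outside, world axes, zero at the start; "wrist_torque": the same for the moment, N m; "finger_gap": opening from 0.0 (shut) to 1.0 (fully open).
Only numpy, scipy, OpenCV 4.12 (cv2) and the standard library are available. Lean on these libraries where they do the work, as an engineer would, in place of code of your own. Each camera call takes 0.05 s, during which the arm holds its last target. There are 200 camera calls.

## Working session

There is one attempt and no reset: what is moved stays moved. The work goes in short steps, Python scripts to look and compute and a tool call to move; the robot and the scene stay as the last step left them, time stands still between calls to the robot, and variables do not carry over. Pictures are saved under pics/ and viewed, about 8 in all and at most 12, crops included, and the job is handed in when it is done.

Besides the shell and the picture viewer there is one more tool, called as name([rows], argument=value, ...), one row to a line, values as JSON. arm_command: Moves the arm, as the interface text tells. Its arguments: {"type":"object","properties":{"deltas":{"type":"array","items":{"type":"object","properties":{"gripper":{"type":"number"},"tx":{"type":"number"},"ty":{"type":"number"},"tz":{"type":"number"},"rx":{"type":"number"},"ry":{"type":"number"},"rz":{"type":"number"}}}},"force":{"type":"number"}},"required":["deltas"]}

```bash
mkdir -p pics
cat > h.py <<'E'
import numpy as np, cv2
from plant import arm
def cam(name):
    s=arm.state(); c=arm.read_camera(name)
    if name=='wrist':
        from scipy.spatial.transform import Rotation as R
        T=np.eye(4);T[:3,:3]=R.from_euler('xyz',s['orientation']).as_matrix();T[:3,3]=s['position']
        M=T@np.array(c['tool_from_camera']);c['position']=M[:3,3];c['rotation']=M[:3,:3]
    return c
def save(c,f): cv2.imwrite('pics/'+f,cv2.cvtColor(c['image'],cv2.COLOR_RGB2BGR))
def at_z(c,uv,z):
    p=cv2.undistortPoints(np.array(uv,float).reshape(-1,1,2),np.array(c['camera_matrix']),np.array(c['distortion'])).reshape(-1,2)
    d=np.c_[p[:,0],-p[:,1],-np.ones(len(p))]@np.array(c['rotation']).T
    o=np.array(c['position']); return o+d*((z-o[2])/d[:,2])[:,None]
def proj(c,P):
    q=(np.array(P,float).reshape(-1,3)-np.array(c['position']))@np.array(c['rotation'])
    q=q*[1,-1,-1]
    return cv2.projectPoints(q,np.zeros(3),np.zeros(3),np.array(c['camera_matrix']),np.array(c['distortion']))[0].reshape(-1,2)
E
python3 - <<'E'
from h import *
s=arm.state();print(s)
a=cam('top');save(a,'top0.png');b=cam('scene');save(b,'scene0.png')
print(a['position'],a['rotation'],b['position'])
for c in(a,b):
    h=cv2.cvtColor(c['image'],cv2.COLOR_RGB2HSV)
    m=(((h[...,0]<8)|(h[...,0]>172))&(h[...,1]>150)&(h[...,2]>80)).astype(np.uint8)
    n,_,st,ce=cv2.connectedComponentsWithStats(m)
    for i in range(1,n):
        if st[i,4]>30: print(st[i],ce[i],at_z(c,ce[i],.024))
E
```

```text
{'time_s': 0.0, 'qpos': array([-1.28749757,  0.41799139, -0.01030154,  1.61419041,  0.00470229,
        1.11068464, -0.05295193]), 'qd': array([-1.73121163e-03, -9.95945953e-04,  9.54245701e-04, -1.76559493e-03,
        3.42398820e-05, -3.61645989e-04,  1.59751807e-03]), 'effort': array([ 1.67123264e-03, -8.51254821e+01,  6.39853533e-01, -4.25979316e+01,
       -4.88001213e-02,  1.87175197e-02,  9.11488451e-05]), 'position': array([0.19933988, 0.59195173, 0.2048076 ]), 'orientation': array([-1.49460279,  1.56954623, -1.81934548]), 'force': array([0.08143148, 0.126754  , 0.23441493]), 'wrist_torque': array([-0.00082982,  0.05646058, -0.0018773 ]), 'finger_gap': 0.998377566389898}
[3.36010791e-01 6.18235243e-04 1.08039238e+00] [ 0.18731258  0.01009528 -1.57820042] [1.17132426 0.53640263 0.63020377]Traceback (most recent call last):
  File "<stdin>", line 10, in <module>
  File "h.py", line 14, in at_z
    o=np.array(c['position']); return o+d*((z-o[2])/d[:,2])[:,None]
                                                    ~^^^^^
IndexError: too many indices for array: array is 1-dimensional, but 2 were indexed
```

View pics/top0.png

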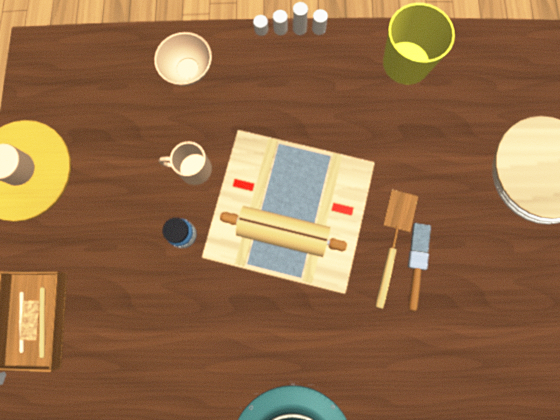

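View pics/scene0.png

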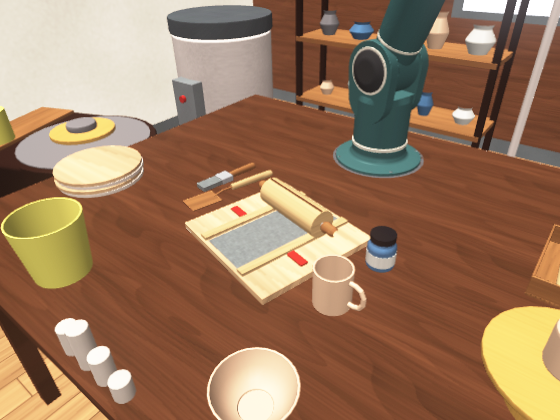

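The top view shows the red marks at about (243,185) and (343,209). The pin lies nearer the robot, with handle ends at about (222,217) and (346,245). The scene view shows the same layout. The mug and jar are on the left, the spatula and brush on the right.

```bash
python3 - <<'E'
s=open('h.py').read()
s=s.replace("    return c\ndef save","    else:\n        from scipy.spatial.transform import Rotation as R\n        c['rotation']=R.from_euler('xyz',c['rotation']).as_matrix()\n    return c\ndef save")
s+='''
def tri(c1,u1,c2,u2):
    A=[];B=[]
    for c,u in((c1,u1),(c2,u2)):
        o=np.array(c['position']);d=at_z(c,u,0)[0]-o;d/=np.linalg.norm(d);P=np.eye(3)-np.outer(d,d);A.append(P);B.append(P@o)
    return np.linalg.lstsq(np.vstack(A),np.hstack(B),rcond=None)[0]
def red(c):
    h=cv2.cvtColor(c['image'],cv2.COLOR_RGB2HSV)
    m=(((h[...,0]<6)|(h[...,0]>174))&(h[...,1]>190)&(h[...,2]>120)).astype(np.uint8)
    n,_,st,ce=cv2.connectedComponentsWithStats(m)
    return [ce[i] for i in range(1,n) if st[i,4]>40]
'''
open('h.py','w').write(s)
E
python3 - <<'E'
from h import *
a=cam('top');b=cam('scene')
for c in(a,b):
    for u in red(c): print(u,at_z(c,u,.023))
ra=red(a);rb=sorted([u for u in red(b) if u[1]>200],key=lambda u:-u[0])
if len(ra)>=2 and len(rb)==2:
    ra=sorted(ra,key=lambda u:u[0])
    for u,v in zip(ra,rb): print('tri',tri(a,u,b,v))
for c,f,x0,y0,w,h in((a,'ta.png',195,120,190,180),(b,'sb.png',180,160,200,150)):
    cv2.imwrite('pics/'+f,cv2.resize(cv2.cvtColor(c['image'][y0:y0+h,x0:x0+w],cv2.COLOR_RGB2BGR),None,fx=4 if f=='sb.png' else 3,fy=4 if f=='sb.png' else 3,interpolation=cv2.INTER_CUBIC))
E
```

```text
[243.0483871 184.5      ] [[0.59382875 0.10861032 0.023     ]]
[342.10526316 208.61403509] [[ 0.53363965 -0.1236235   0.023     ]]
[238.16393443 210.80327869] [[ 0.53390455 -0.12170476  0.023     ]]
[297.26213592 258.46601942] [[0.5954495  0.11299121 0.023     ]]
tri [0.59368416 0.11000129 0.02040693]
tri [ 0.53335933 -0.12318809  0.02223568]
```

View pics/ta.png

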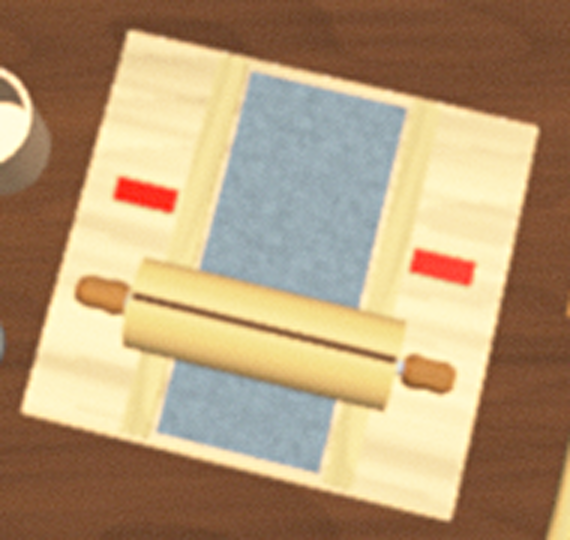

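View pics/sb.png

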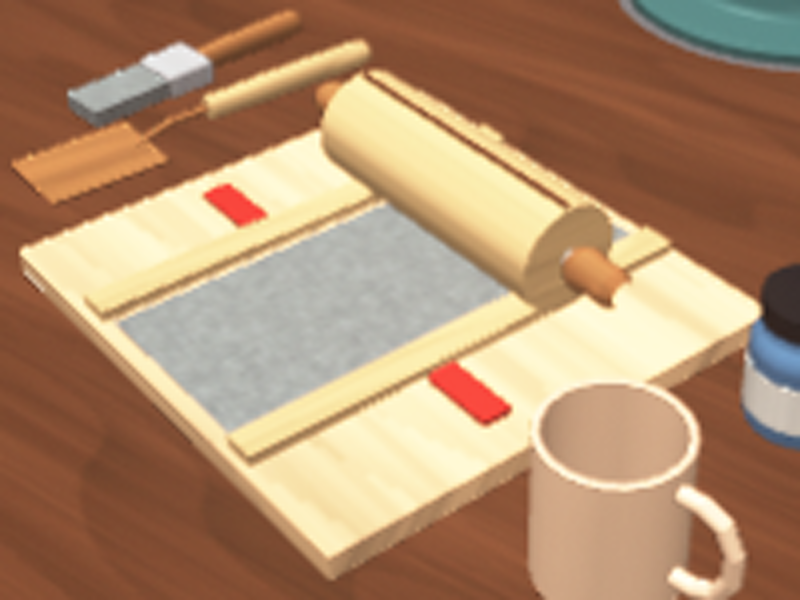

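```bash
cat >> h.py <<'E'
BX=np.array([.967,-.253]);BX/=np.linalg.norm(BX);BY=np.array([-BX[1],BX[0]])
MID=np.array([.564,-.0065])
def tool():
    from scipy.spatial.transform import Rotation as R
    s=arm.state();M=R.from_euler('xyz',s['orientation']).as_matrix()
    print('t',s['time_s'],'pos',s['position'].round(4),'F',s['force'].round(2),'toolx',M[:,0].round(3),'tooly',M[:,1].round(3),'along',((s['position'][:2]-MID)@BX).round(4),((s['position'][:2]-MID)@BY).round(4))
    return s,M
E
python3 - <<'E'
from h import *
a=cam('top');b=cam('scene')
def hand(c,x0,y0,x1,y1):
    h=cv2.cvtColor(c['image'],cv2.COLOR_RGB2HSV)[y0:y1,x0:x1]
    m=((h[...,1]>130)&(h[...,2]>90)&(h[...,2]<235)).astype(np.uint8)
    n,_,st,ce=cv2.connectedComponentsWithStats(m);i=1+st[1:,4].argmax()
    print(st[i]); return ce[i]+[x0,y0]
L=hand(a,218,208,240,226);Rr=hand(a,327,235,350,254)
print(L,Rr)
for nm,u,v in(('handle cent',L,Rr),('tips',[220.7,216.7],[346.7,245.3]),('barrel ends',[195+134/3,120+305/3],[195+395/3,120+365/3])):
    P=at_z(a,[u,v],.061);
    d=P[0]-P[1];mid=P.mean(0)[:2]
    print(nm,P[:,:2].round(4).tolist(),'len',np.linalg.norm(d[:2]),'yaw',np.degrees(np.arctan2(-d[0],d[1])),'along',(mid-MID)@BX,(mid-MID)@BY)
ra=red(a);m=at_z(a,sorted(ra,key=lambda u:u[0])[:2],.024);d=m[0]-m[1];print('marks top',m.mean(0),'len',np.linalg.norm(d),'yaw',np.degrees(np.arctan2(-d[0],d[1])))
rb=red(b);m=at_z(b,sorted(rb,key=lambda u:-u[0])[:2],.024);d=m[0]-m[1];print('marks scene',m.mean(0),'len',np.linalg.norm(d),'yaw',np.degrees(np.arctan2(-d[0],d[1])))
# scene: right face silhouettes: left handle tip approx crop (618,290)->
print('scene L tip',at_z(b,[180+618/4,160+288/4],.061), tri(a,[220.7,216.7],b,[180+618/4,160+288/4]))
tool()
E
```

```text
[  2   4  18  12 151]
[  2   3  18  13 159]
[228.43046358 217.41059603] [337.3081761 244.3836478]
handle cent [[0.5088, 0.137], [0.4458, -0.1061]] len 0.2510649908850502 yaw -14.522724867048014 along -0.08943274343709245 -0.0007235982298078461
tips [[0.5106, 0.1545], [0.4436, -0.1269]] len 0.28921741481652724 yaw -13.390903777064478 along -0.08924094516473759 -0.0023888500362426756
barrel ends [[0.4989, 0.1115], [0.4521, -0.0826]] len 0.19963982069112446 yaw -13.544810745820957 along -0.09093917492934836 -0.0021264804370617106
marks top [ 0.56348419 -0.00755246  0.024     ] len 0.23951575086954985 yaw -14.571050644064366
marks scene [ 0.56580302 -0.00323603  0.024     ] len 0.24274147919325886 yaw -14.724366567906593
scene L tip [[0.50862508 0.15272658 0.061     ]] [0.51039064 0.15401275 0.06262841]
t 0.3 pos [0.1994 0.5922 0.2052] F [-0.56 -0.03  0.04] toolx [-0. -0. -1.] tooly [ 0.319  0.948 -0.   ] along -0.5043 0.4869
```

arm_command([
  {"ty": -40,"tz": 40,"gripper": 94},
  {"ty": -80,"tz": 80},
  {"ty": -120,"tz": 120,"rx": 1},
  {"ty": -160,"tz": 160,"rx": 2},
  {"ty": -200,"tz": 200,"rx": 3},
  {"ty": -240,"tz": 240,"rx": 4},
  {"ty": -280,"tz": 280,"rx": 4},
  {"ty": -320,"tz": 320,"rx": 4},
  {"ty": -360,"tz": 360,"rx": 4},
  {"ty": -400,"tz": 390,"rx": 4},
])

```text
$.deltas[0]: bad value
```

arm_command([
  {},
  {},
])

```text
$.deltas[0]: bad value
```

Run:
```python
from h import *
s,M=tool()
t=np.r_[MID-0.095*BX,.12]
print(M.T@(t-s['position'])*1000, 'yaw',np.degrees(np.arctan2(M[0,1],M[1,1])))
```

```text
t 0.3 pos [0.1994 0.5922 0.2052] F [-0.56 -0.03  0.04] toolx [-0. -0. -1.] tooly [ 0.319  0.948 -0.   ] along -0.5043 0.4869
[  85.45422296 -457.54934226  441.81078764] yaw 18.608082993873595
```

arm_command([
  {"tx": 0,"ty": -40,"tz": 40,"rx": 0,"ry": 0,"rz": 0,"gripper": 94},
  {"tx": 0,"ty": -80,"tz": 80,"rx": 0,"ry": 0,"rz": 0,"gripper": 94},
  {"tx": 0,"ty": -120,"tz": 120,"rx": 1,"ry": 0,"rz": 0,"gripper": 94},
  {"tx": 0,"ty": -160,"tz": 160,"rx": 2,"ry": 0,"rz": 0,"gripper": 94},
  {"tx": 0,"ty": -200,"tz": 200,"rx": 3,"ry": 0,"rz": 0,"gripper": 94},
  {"tx": 0,"ty": -240,"tz": 240,"rx": 4,"ry": 0,"rz": 0,"gripper": 94},
  {"tx": 0,"ty": -280,"tz": 280,"rx": 4,"ry": 0,"rz": 0,"gripper": 94},
  {"tx": 0,"ty": -320,"tz": 320,"rx": 4,"ry": 0,"rz": 0,"gripper": 94},
  {"tx": 0,"ty": -360,"tz": 360,"rx": 4,"ry": 0,"rz": 0,"gripper": 94},
  {"tx": 0,"ty": -400,"tz": 390,"rx": 4,"ry": 0,"rz": 0,"gripper": 94},
])

```text
time_s: 1.55
position: [0.4421, 0.0867, 0.2057]
orientation: [-0.096, 1.57, -0.491]
force: [0.7, 0.4, 0.5]
finger_gap: 0.999
```

Run:
```python
from h import *
s,M=tool()
t=np.r_[MID-0.095*BX,.12]
print(M.T@(t-s['position'])*1000, 'yaw',np.degrees(np.arctan2(M[0,1],M[1,1])))
```

```text
t 1.55 pos [0.4421 0.0867 0.2057] F [0.72 0.37 0.45] toolx [ 0.001 -0.    -1.   ] tooly [ 0.385  0.923 -0.   ] along -0.1415 0.0594
[ 85.69571928 -52.32342235  54.26027809] yaw 22.640891749211782
```

arm_command([
  {"tx": 0,"ty": -25,"tz": 25,"rx": -4,"ry": 0,"rz": 0,"gripper": 94},
  {"tx": 20,"ty": -52,"tz": 54,"rx": -8,"ry": 0,"rz": 0,"gripper": 94},
  {"tx": 50,"ty": -52,"tz": 54,"rx": -8,"ry": 0,"rz": 0,"gripper": 94},
  {"tx": 80,"ty": -52,"tz": 54,"rx": -8,"ry": 0,"rz": 0,"gripper": 94},
  {"tx": 85,"ty": -52,"tz": 54,"rx": -8,"ry": 0,"rz": 0,"gripper": 94},
  {"tx": 85,"ty": -52,"tz": 54,"rx": -8,"ry": 0,"rz": 0,"gripper": 94},
])

```text
time_s: 2.3
position: [0.4722, 0.018, 0.1213]
orientation: [-0.135, 1.57, -0.39]
force: [0.6, 0.9, 0.7]
finger_gap: 0.999
```

Run:
```python
from h import *
s,M=tool()
print('yaw',np.degrees(np.arctan2(M[0,1],M[1,1])))
a=cam('top');b=cam('scene');w=cam('wrist')
cv2.imwrite('pics/m1.png',cv2.cvtColor(np.vstack([np.hstack([a['image'][110:310,190:390],b['image'][120:320,180:380]]),cv2.resize(w['image'],(400,300))]),cv2.COLOR_RGB2BGR))
```

```text
t 2.3 pos [0.4722 0.018  0.1213] F [0.56 0.91 0.69] toolx [ 0.001 -0.    -1.   ] tooly [ 0.253  0.968 -0.   ] along -0.095 0.0005
yaw 14.637809335176692
```

View pics/m1.png

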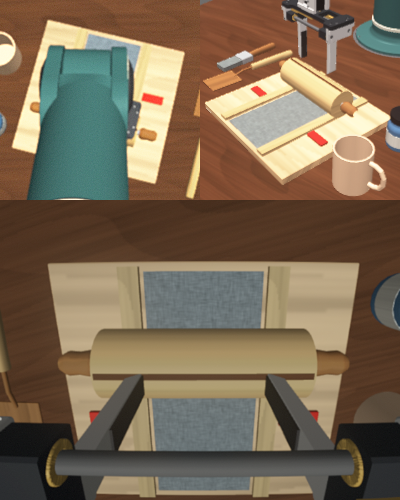

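The fingers straddle the barrel's middle, square to it and about 25 mm above it. Next I lower them to contact.

arm_command([
  {"tx": 12,"ty": 0,"tz": 0,"rx": 0,"ry": 0,"rz": 0,"gripper": 94},
  {"tx": 20,"ty": 0,"tz": 0,"rx": 0,"ry": 0,"rz": 0,"gripper": 94},
  {"tx": 24,"ty": 0,"tz": 0,"rx": 0,"ry": 0,"rz": 0,"gripper": 94},
  {"tx": 26,"ty": 0,"tz": 0,"rx": 0,"ry": 0,"rz": 0,"gripper": 94},
  {"tx": 26,"ty": 0,"tz": 0,"rx": 0,"ry": 0,"rz": 0,"gripper": 94},
])

```text
time_s: 3.08
position: [0.4733, 0.0179, 0.0961]
orientation: [0.276, 1.568, 0.02]
force: [-0.3, -1.8, 6.1]
finger_gap: 0.997
```

arm_command([
  {"tx": 1.0,"ty": 0,"tz": 2,"rx": 0,"ry": 0,"rz": 0,"gripper": 94},
  {"tx": 0.8,"ty": 0,"tz": 6,"rx": 0,"ry": 0,"rz": 0,"gripper": 94},
  {"tx": 0.7,"ty": 0,"tz": 11,"rx": 0,"ry": 0,"rz": 0,"gripper": 94},
  {"tx": 0.9,"ty": 0,"tz": 17,"rx": 0,"ry": 0,"rz": 0,"gripper": 94},
  {"tx": 1.2,"ty": 0,"tz": 22,"rx": 0,"ry": 0,"rz": 0,"gripper": 94},
  {"tx": 1.7,"ty": 0,"tz": 26,"rx": 0,"ry": 0,"rz": 0,"gripper": 94},
  {"tx": 2.1,"ty": 0,"tz": 29,"rx": 0,"ry": 0,"rz": 0,"gripper": 94},
  {"tx": 2.3,"ty": 0,"tz": 30,"rx": 0,"ry": 0,"rz": 0,"gripper": 94},
  {"tx": 2.3,"ty": 0,"tz": 30,"rx": 0,"ry": 0,"rz": 0,"gripper": 94},
])

```text
time_s: 4.2
position: [0.5042, 0.0099, 0.0953]
orientation: [0.265, 1.564, 0.009]
force: [1.2, -2.0, 19.5]
finger_gap: 0.997
```

Run:
```python
from h import *
s,M=tool()
print('yaw',np.degrees(np.arctan2(M[0,1],M[1,1])))
w=cam('wrist');save(w,'w2.png')
b=cam('scene')
for d in (-.089,-.075):
  for o in(.1,-.1): print(d,o,proj(w,np.r_[MID+d*BX+o*BY,.061]),proj(b,np.r_[MID+d*BX+o*BY,.061]))
```

```text
t 4.2 pos [0.5042 0.0099 0.0953] F [ 1.25 -1.96 19.52] toolx [ 0.007  0.    -1.   ] tooly [0.253 0.967 0.002] along -0.062 0.0007
yaw 14.665439965379516
-0.089 0.1 [[442.66763801 192.94869715]] [[320.92252928 224.67478618]]
-0.089 -0.1 [[125.22153156 193.2827765 ]] [[269.79413237 189.88842709]]
-0.075 0.1 [[439.84925535 214.00427782]] [[316.3259372  226.93890073]]
-0.075 -0.1 [[128.1413526  214.34846734]] [[265.43200317 191.6544983 ]]
```

View pics/w2.png

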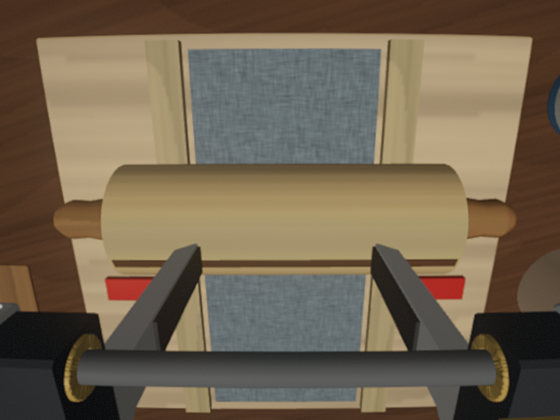

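The wrist picture shows the handles level at about row 217. The pin has rolled about 16 mm, to roughly −73 mm, and is still square. Next I lift off, step back and roll again.

arm_command([
  {"tx": -3,"ty": 0,"tz": 0,"rx": 0,"ry": 0,"rz": 0,"gripper": 94},
  {"tx": -8,"ty": 0,"tz": 0,"rx": 0,"ry": 0,"rz": 0,"gripper": 94},
  {"tx": -8,"ty": 0,"tz": -13,"rx": 0,"ry": 0,"rz": 0,"gripper": 94},
  {"tx": -8,"ty": 0,"tz": -25,"rx": 0,"ry": 0,"rz": 0,"gripper": 94},
  {"tx": -8,"ty": 0,"tz": -25,"rx": 0,"ry": 0,"rz": 0,"gripper": 94},
])

```text
time_s: 4.92
position: [0.4788, 0.0167, 0.103]
orientation: [0.331, 1.564, 0.076]
force: [-0.0, 0.6, -0.0]
finger_gap: 0.999
```

Run:
```python
from h import *
s,M=tool()
w=cam('wrist')
h=cv2.cvtColor(w['image'],cv2.COLOR_RGB2HSV)
for d in(-.08,-.075,-.07):
  print(d,proj(w,[np.r_[MID+d*BX+o*BY,.061] for o in(.135,-.135)]).round(1).tolist())
save(w,'w3.png')
```

```text
t 4.925 pos [0.4788 0.0167 0.103 ] F [-0.04  0.59 -0.02] toolx [ 0.006  0.    -1.   ] tooly [0.253 0.968 0.002] along -0.0883 0.0008
-0.08 [[480.8, 239.9], [86.8, 240.1]]
-0.075 [[479.6, 246.6], [88.0, 246.9]]
-0.07 [[478.4, 253.2], [89.3, 253.5]]
```

View pics/w3.png

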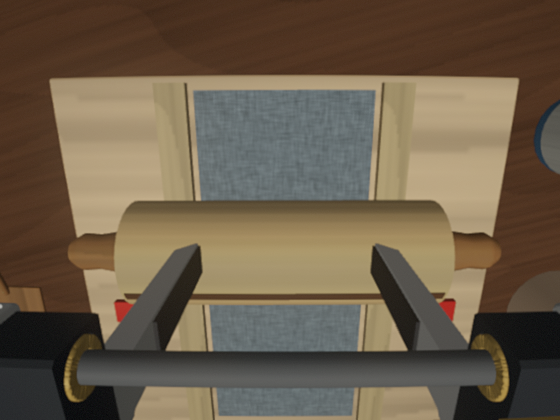

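The handles are at about row 251, so the pin is at roughly −72 mm. Lowering about 14 mm behind its axis.

arm_command([
  {"tx": 3,"ty": 0,"tz": 2,"rx": 0,"ry": 0,"rz": 0,"gripper": 94},
  {"tx": 6,"ty": 0,"tz": 2,"rx": 0,"ry": 0,"rz": 0,"gripper": 94},
  {"tx": 7.5,"ty": 0,"tz": 2,"rx": 0,"ry": 0,"rz": 0,"gripper": 94},
  {"tx": 8,"ty": 0,"tz": 2,"rx": 0,"ry": 0,"rz": 0,"gripper": 94},
])

```text
time_s: 5.48
position: [0.4821, 0.0158, 0.0955]
orientation: [0.297, 1.563, 0.041]
force: [-1.5, -0.9, 11.6]
finger_gap: 1.0
```

arm_command([
  {"tx": 0.3,"ty": 0,"tz": 3,"rx": 0,"ry": 0,"rz": 0,"gripper": 94},
  {"tx": 0.2,"ty": 0,"tz": 9,"rx": 0,"ry": 0,"rz": 0,"gripper": 94},
  {"tx": 0.1,"ty": 0,"tz": 16,"rx": 0,"ry": 0,"rz": 0,"gripper": 94},
  {"tx": 0.0,"ty": 0,"tz": 24,"rx": 0,"ry": 0,"rz": 0,"gripper": 94},
  {"tx": 0.0,"ty": 0,"tz": 32,"rx": 0,"ry": 0,"rz": 0,"gripper": 94},
  {"tx": 0.2,"ty": 0,"tz": 39,"rx": 0,"ry": 0,"rz": 0,"gripper": 94},
  {"tx": 0.4,"ty": 0,"tz": 45,"rx": 0,"ry": 0,"rz": 0,"gripper": 94},
  {"tx": 0.7,"ty": 0,"tz": 49,"rx": 0,"ry": 0,"rz": 0,"gripper": 94},
  {"tx": 0.9,"ty": 0,"tz": 51,"rx": 0,"ry": 0,"rz": 0,"gripper": 94},
  {"tx": 0.9,"ty": 0,"tz": 51,"rx": 0,"ry": 0,"rz": 0,"gripper": 94},
])

```text
time_s: 6.72
position: [0.5322, 0.0028, 0.0953]
orientation: [0.282, 1.562, 0.027]
force: [0.3, -0.0, 7.3]
finger_gap: 1.001
```

Run:
```python
from h import *
s,M=tool()
w=cam('wrist')
for d in(-.05,-.04):
  print(d,proj(w,[np.r_[MID+d*BX+o*BY,.061] for o in(.135,-.135)]).round(1).tolist())
# handle rows: brown, at columns near predicted tips
h=cv2.cvtColor(w['image'],cv2.COLOR_RGB2HSV)
p=proj(w,[np.r_[MID-.045*BX+o*BY,.061] for o in(.132,-.132)])
for x,y in p:
    x=int(x);y=int(y);print(x,y,[tuple(h[r,x]) for r in range(y-25,y+25,4)])
```

```text
t 6.725 pos [0.5322 0.0028 0.0953] F [ 0.33 -0.05  7.27] toolx [ 0.009  0.    -1.   ] tooly [0.253 0.967 0.003] along -0.0331 0.0009
-0.05 [[493.3, 208.0], [73.7, 208.5]]
-0.04 [[490.6, 222.6], [76.5, 223.1]]
487 215 [(np.uint8(18), np.uint8(77), np.uint8(179)), (np.uint8(18), np.uint8(84), np.uint8(163)), (np.uint8(14), np.uint8(157), np.uint8(81)), (np.uint8(14), np.uint8(152), np.uint8(92)), (np.uint8(14), np.uint8(153), np.uint8(112)), (np.uint8(15), np.uint8(155), np.uint8(123)), (np.uint8(15), np.uint8(150), np.uint8(124)), (np.uint8(16), np.uint8(143), np.uint8(132)), (np.uint8(16), np.uint8(144), np.uint8(135)), (np.uint8(16), np.uint8(144), np.uint8(133)), (np.uint8(15), np.uint8(158), np.uint8(124)), (np.uint8(19), np.uint8(79), np.uint8(177)), (np.uint8(19), np.uint8(78), np.uint8(173))]
79 215 [(np.uint8(18), np.uint8(80), np.uint8(166)), (np.uint8(19), np.uint8(79), np.uint8(165)), (np.uint8(14), np.uint8(143), np.uint8(82)), (np.uint8(15), np.uint8(150), np.uint8(104)), (np.uint8(15), np.uint8(146), np.uint8(122)), (np.uint8(14), np.uint8(146), np.uint8(131)), (np.uint8(15), np.uint8(140), np.uint8(126)), (np.uint8(15), np.uint8(139), np.uint8(125)), (np.uint8(16), np.uint8(139), np.uint8(123)), (np.uint8(16), np.uint8(145), np.uint8(118)), (np.uint8(16), np.uint8(144), np.uint8(129)), (np.uint8(17), np.uint8(102), np.uint8(130)), (np.uint8(18), np.uint8(79), np.uint8(167))]
```

```bash
cat >> h.py <<'E'
def pin(c,g):
    from scipy.optimize import minimize_scalar
    h=cv2.cvtColor(c['image'],cv2.COLOR_RGB2HSV);out=[]
    for o in(.125,.132,-.125,-.132):
        x,y=proj(c,np.r_[MID+g*BX+o*BY,.061])[0];x=int(round(x))
        rows=[r for r in range(int(y)-28,int(y)+29) if h[r,x,1]>112]
        f=lambda d:(proj(c,np.r_[MID+d*BX+o*BY,.061])[0][1]-np.mean(rows))**2
        out.append((round(minimize_scalar(f,bounds=(g-.03,g+.03),method='bounded').x*1000,1),len(rows)))
    return out
E
python3 -c "
from h import *
print(pin(cam('wrist'),-.045))"
```

```text
[(np.float64(-46.0), 37), (np.float64(-46.0), 37), (np.float64(-45.6), 35), (np.float64(-45.6), 37)]
```

arm_command([
  {"tx": -3,"ty": 0,"tz": 0,"rx": 0,"ry": 0,"rz": 0,"gripper": 94},
  {"tx": -8,"ty": 0,"tz": 0,"rx": 0,"ry": 0,"rz": 0,"gripper": 94},
  {"tx": -8,"ty": 0,"tz": -13,"rx": 0,"ry": 0,"rz": 0,"gripper": 94},
  {"tx": -8,"ty": 0,"tz": -26,"rx": 0,"ry": 0.3,"rz": 0,"gripper": 94},
  {"tx": -8,"ty": 0,"tz": -26,"rx": 0,"ry": 0.3,"rz": 0,"gripper": 94},
])

```text
time_s: 7.45
position: [0.5059, 0.0098, 0.1031]
orientation: [0.798, 1.567, 0.543]
force: [0.7, 0.3, 0.3]
finger_gap: 0.999
```

```bash
python3 -c "
from h import *
tool();w=cam('wrist')
print(pin(w,-.045));r=red(w);print(r)
print([ (at_z(w,u,.024)[0][:2]-MID)@BX for u in r])"
```

```text
t 7.45 pos [0.5059 0.0098 0.1031] F [0.69 0.34 0.32] toolx [ 0.003  0.002 -1.   ] tooly [0.252 0.968 0.003] along -0.0604 0.0011
[(np.float64(-45.8), 34), (np.float64(-46.1), 35), (np.float64(-45.3), 34), (np.float64(-45.6), 35)]
[array([113.55434783, 283.70652174]), array([454.69105691, 282.29268293])]
[np.float64(0.002197661810536783), np.float64(0.001231670216386802)]
```

arm_command([
  {"tx": 3,"ty": 0,"tz": 1,"rx": 0,"ry": 0,"rz": 0,"gripper": 94},
  {"tx": 6,"ty": 0,"tz": 1,"rx": 0,"ry": 0,"rz": 0,"gripper": 94},
  {"tx": 7.5,"ty": 0,"tz": 1,"rx": 0,"ry": 0,"rz": 0,"gripper": 94},
  {"tx": 8,"ty": 0,"tz": 1,"rx": 0,"ry": 0,"rz": 0,"gripper": 94},
])

```text
time_s: 8.0
position: [0.5083, 0.0092, 0.0956]
orientation: [0.588, 1.565, 0.333]
force: [-0.6, -0.2, 12.2]
finger_gap: 1.001
```

arm_command([
  {"tx": 0.3,"ty": 0,"tz": 3,"rx": 0,"ry": 0,"rz": 0,"gripper": 94},
  {"tx": 0.2,"ty": 0,"tz": 9,"rx": 0,"ry": 0,"rz": 0,"gripper": 94},
  {"tx": 0.1,"ty": 0,"tz": 16,"rx": 0,"ry": 0,"rz": 0,"gripper": 94},
  {"tx": 0.0,"ty": 0,"tz": 24,"rx": 0,"ry": 0,"rz": 0,"gripper": 94},
  {"tx": 0.0,"ty": 0,"tz": 32,"rx": 0,"ry": 0,"rz": 0,"gripper": 94},
  {"tx": 0.2,"ty": 0,"tz": 39,"rx": 0,"ry": 0,"rz": 0,"gripper": 94},
  {"tx": 0.4,"ty": 0,"tz": 45,"rx": 0,"ry": 0,"rz": 0,"gripper": 94},
  {"tx": 0.7,"ty": 0,"tz": 49,"rx": 0,"ry": 0,"rz": 0,"gripper": 94},
  {"tx": 0.9,"ty": 0,"tz": 51,"rx": 0,"ry": 0,"rz": 0,"gripper": 94},
  {"tx": 0.9,"ty": 0,"tz": 51,"rx": 0,"ry": 0,"rz": 0,"gripper": 94},
])

```text
time_s: 9.25
position: [0.5584, -0.0039, 0.0952]
orientation: [0.519, 1.564, 0.264]
force: [1.7, -0.0, 5.8]
finger_gap: 0.999
```

arm_command([
  {"tx": -3,"ty": 0,"tz": 0,"rx": 0,"ry": 0,"rz": 0,"gripper": 94},
  {"tx": -8,"ty": 0,"tz": 0,"rx": 0,"ry": 0,"rz": 0,"gripper": 94},
  {"tx": -15,"ty": 0,"tz": -13,"rx": 0,"ry": 0,"rz": 0,"gripper": 94},
  {"tx": -20,"ty": 0,"tz": -26,"rx": 0,"ry": 0,"rz": 0,"gripper": 94},
  {"tx": -20,"ty": 0,"tz": -26,"rx": 0,"ry": 0,"rz": 0,"gripper": 94},
])

```text
time_s: 9.88
position: [0.5323, 0.0032, 0.1156]
orientation: [0.59, 1.564, 0.334]
force: [0.5, 0.5, -0.8]
finger_gap: 0.998
```

```bash
python3 -c "
from h import *
tool();w=cam('wrist');save(w,'w4.png')
print(pin(w,-.020));r=red(w);print(r)
print([ (at_z(w,u,.024)[0][:2]-MID)@BX for u in r])"
```

```text
t 9.875 pos [0.5323 0.0032 0.1156] F [ 0.45  0.47 -0.77] toolx [ 0.007  0.002 -1.   ] tooly [0.252 0.968 0.004] along -0.0331 0.0014
[(np.float64(-19.4), 33), (np.float64(-19.8), 34), (np.float64(-19.4), 32), (np.float64(-19.3), 34)]
[]
[]
```

View pics/w4.png

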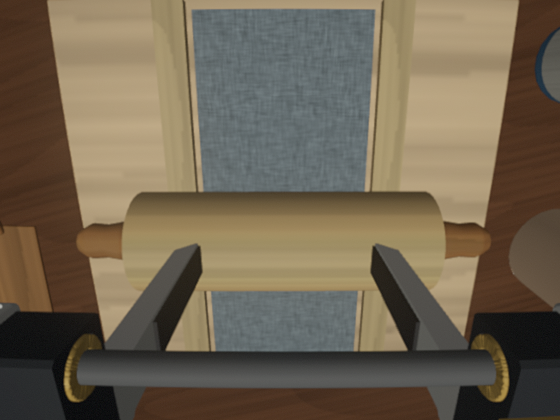

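The pin is square and at about −19.5 mm. A final stroke of about 39 mm of fingertip travel comes next.

arm_command([
  {"tx": 10,"ty": 0,"tz": 1,"rx": 0,"ry": 0,"rz": 0,"gripper": 94},
  {"tx": 16,"ty": 0,"tz": 2,"rx": 0,"ry": 0,"rz": 0,"gripper": 94},
  {"tx": 19,"ty": 0,"tz": 2,"rx": 0,"ry": 0,"rz": 0,"gripper": 94},
  {"tx": 20.3,"ty": 0,"tz": 2,"rx": 0,"ry": 0,"rz": 0,"gripper": 94},
  {"tx": 20.6,"ty": 0,"tz": 2,"rx": 0,"ry": 0,"rz": 0,"gripper": 94},
])

```text
time_s: 10.55
position: [0.5361, 0.0021, 0.0957]
orientation: [0.464, 1.562, 0.209]
force: [-1.2, -1.9, 17.4]
finger_gap: 0.998
```

arm_command([
  {"tx": 0.3,"ty": 0,"tz": 3,"rx": 0,"ry": 0,"rz": 0,"gripper": 94},
  {"tx": 0.2,"ty": 0,"tz": 8,"rx": 0,"ry": 0,"rz": 0,"gripper": 94},
  {"tx": 0.1,"ty": 0,"tz": 14,"rx": 0,"ry": 0,"rz": 0,"gripper": 94},
  {"tx": 0.0,"ty": 0,"tz": 20,"rx": 0,"ry": 0,"rz": 0,"gripper": 94},
  {"tx": 0.0,"ty": 0,"tz": 26,"rx": 0,"ry": 0,"rz": 0,"gripper": 94},
  {"tx": 0.1,"ty": 0,"tz": 32,"rx": 0,"ry": 0,"rz": 0,"gripper": 94},
  {"tx": 0.1,"ty": 0,"tz": 36,"rx": 0,"ry": 0,"rz": 0,"gripper": 94},
  {"tx": 0.1,"ty": 0,"tz": 38,"rx": 0,"ry": 0,"rz": 0,"gripper": 94},
  {"tx": 0.1,"ty": 0,"tz": 39,"rx": 0,"ry": 0,"rz": 0,"gripper": 94},
  {"tx": 0.1,"ty": 0,"tz": 39,"rx": 0,"ry": 0,"rz": 0,"gripper": 94},
])

```text
time_s: 11.8
position: [0.5741, -0.0078, 0.096]
orientation: [0.452, 1.561, 0.197]
force: [0.2, -0.0, 5.4]
finger_gap: 0.999
```

arm_command([
  {"tx": -3,"ty": 0,"tz": 0,"rx": 0,"ry": 0,"rz": 0,"gripper": 94},
  {"tx": -10,"ty": 0,"tz": 0,"rx": 0,"ry": 0,"rz": 0,"gripper": 94},
  {"tx": -30,"ty": 0,"tz": 0,"rx": 0,"ry": 0,"rz": 0,"gripper": 94},
  {"tx": -60,"ty": 0,"tz": 0,"rx": 0,"ry": 0,"rz": 0,"gripper": 94},
  {"tx": -90,"ty": 0,"tz": -30,"rx": 0,"ry": 0,"rz": 0,"gripper": 94},
  {"tx": -120,"ty": 0,"tz": -70,"rx": 0,"ry": 0,"rz": 0,"gripper": 94},
  {"tx": -140,"ty": 0,"tz": -100,"rx": 0,"ry": 0,"rz": 0,"gripper": 94},
  {"tx": -140,"ty": 0,"tz": -130,"rx": 0,"ry": 0,"rz": 0,"gripper": 94},
  {"tx": -140,"ty": 0,"tz": -130,"rx": 0,"ry": 0,"rz": 0,"gripper": 94},
])

```text
time_s: 12.92
position: [0.4457, 0.0253, 0.2355]
orientation: [0.555, 1.56, 0.3]
force: [0.0, 0.1, -0.6]
finger_gap: 1.0
```

```bash
python3 -c "
from h import *
tool();w=cam('wrist');a=cam('top');b=cam('scene')
print(pin(w,0))
cv2.imwrite('pics/m5.png',cv2.cvtColor(np.hstack([w['image'][::1,::1],]),cv2.COLOR_RGB2BGR))
z=lambda c,x,y:cv2.resize(c['image'][y:y+130,x:x+160],None,fx=2.5,fy=2.5,interpolation=cv2.INTER_CUBIC)
cv2.imwrite('pics/m5.png',cv2.cvtColor(np.vstack([np.hstack([z(a,215,140),z(b,190,170)]),np.hstack([cv2.resize(w['image'],(360,270)),np.zeros((270,440,3),np.uint8)])]),cv2.COLOR_RGB2BGR))
for c in(a,b,w): print(red(c), [((at_z(c,u,.024)[0][:2]-MID)@BX).round(4) for u in red(c)])
"
```

```text
t 12.925 pos [0.4457 0.0253 0.2355] F [ 0.03  0.1  -0.55] toolx [ 0.01   0.003 -1.   ] tooly [0.252 0.968 0.006] along -0.1224 0.0008
[(np.float64(-7.1), 0), (np.float64(-7.1), 0), (np.float64(-7.1), 0), (np.float64(-7.1), 0)]
[] []
[array([297.38317757, 258.57943925])] [np.float64(0.001)]
[] []
  return _methods._mean(a, axis=axis, dtype=dtype,
  ret = ret.dtype.type(ret / rcount)
```

View pics/m5.png

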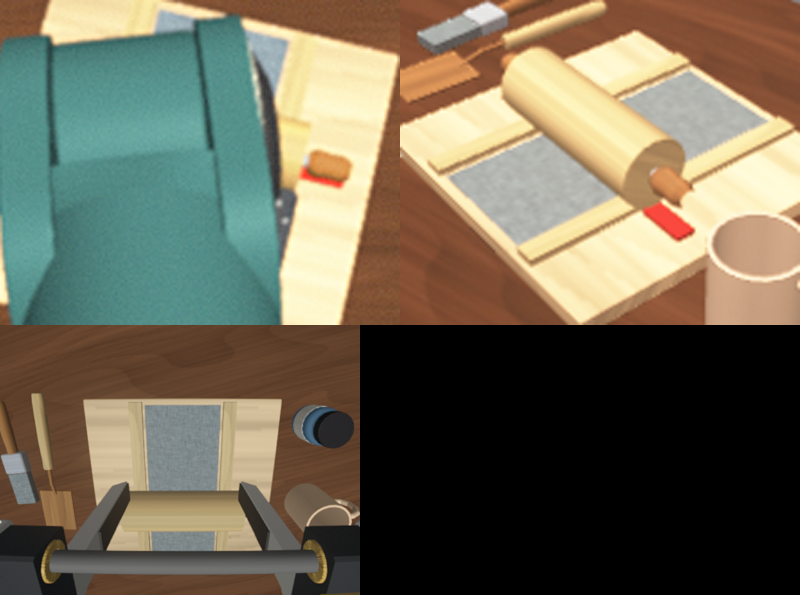

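The pin looks nearly over the marks, but the arm hides the top view. I move aside, high up, for a clean measurement.

arm_command([
  {"tx": 0,"ty": 40,"tz": -20,"rx": 0,"ry": 0,"rz": 0,"gripper": 94},
  {"tx": 0,"ty": 80,"tz": -40,"rx": 0,"ry": 0,"rz": 0,"gripper": 94},
  {"tx": 0,"ty": 120,"tz": -60,"rx": 0,"ry": 0,"rz": 0,"gripper": 94},
  {"tx": 0,"ty": 160,"tz": -80,"rx": 0,"ry": 0,"rz": 0,"gripper": 94},
  {"tx": 0,"ty": 200,"tz": -100,"rx": 0,"ry": 0,"rz": 0,"gripper": 94},
  {"tx": 0,"ty": 240,"tz": -120,"rx": 0,"ry": 0,"rz": 0,"gripper": 94},
  {"tx": 0,"ty": 280,"tz": -130,"rx": 0,"ry": 0,"rz": 0,"gripper": 94},
  {"tx": 0,"ty": 320,"tz": -140,"rx": 0,"ry": 0,"rz": 0,"gripper": 94},
  {"tx": 0,"ty": 350,"tz": -150,"rx": 0,"ry": 0,"rz": 0,"gripper": 94},
  {"tx": 0,"ty": 350,"tz": -150,"rx": 0,"ry": 0,"rz": 0,"gripper": 94},
])

```text
time_s: 14.32
position: [0.3907, 0.403, 0.2341]
orientation: [0.359, 1.562, 0.105]
force: [0.3, -0.7, -0.5]
finger_gap: 0.997
```

Run:
```python
from h import *
tool();a=cam('top');b=cam('scene')
z=lambda c,x,y:cv2.resize(c['image'][y:y+110,x:x+140],None,fx=5,fy=5,interpolation=cv2.INTER_CUBIC)
cv2.imwrite('pics/m6.png',cv2.cvtColor(z(a,225,140),cv2.COLOR_RGB2BGR))
for d in(-.005,0,.005): print(d,proj(a,[np.r_[MID+d*BX+o*BY,.061] for o in(.145,.1,-.1,-.145)]).round(1).tolist(),((proj(a,[np.r_[MID+d*BX+o*BY,.061] for o in(.145,.1,-.1,-.145)])-[225,140])*5).round().tolist())
h=cv2.cvtColor(a['image'],cv2.COLOR_RGB2HSV)
for o in(.125,-.125):
    x,y=proj(a,np.r_[MID+o*BY,.061])[0].round().astype(int)
    print(x,y,[tuple(int(v) for v in h[r,x]) for r in range(y-9,y+10)])
```

```text
t 14.325 pos [0.3907 0.403  0.2341] F [ 0.26 -0.73 -0.54] toolx [ 0.009  0.001 -1.   ] tooly [0.251 0.968 0.003] along -0.2713 0.3523
-0.005 [[229.9, 179.8], [248.8, 184.5], [334.4, 205.5], [353.8, 210.3]] [[24.0, 199.0], [119.0, 222.0], [547.0, 327.0], [644.0, 351.0]]
0 [[230.5, 177.8], [249.4, 182.4], [334.9, 203.4], [354.3, 208.2]] [[27.0, 189.0], [122.0, 212.0], [549.0, 317.0], [647.0, 341.0]]
0.005 [[231.0, 175.7], [250.0, 180.3], [335.4, 201.3], [354.8, 206.1]] [[30.0, 179.0], [125.0, 202.0], [552.0, 306.0], [649.0, 330.0]]
239 180 [(23, 69, 251), (23, 71, 251), (23, 72, 252), (22, 82, 250), (17, 112, 229), (14, 151, 199), (15, 167, 189), (15, 164, 198), (15, 153, 213), (15, 163, 206), (16, 170, 201), (15, 166, 197), (15, 172, 182), (15, 163, 161), (9, 197, 163), (3, 219, 226), (4, 181, 237), (14, 107, 244), (24, 72, 252)]
346 206 [(22, 73, 249), (24, 66, 252), (24, 66, 253), (21, 83, 250), (16, 131, 225), (14, 158, 216), (15, 164, 218), (15, 158, 219), (15, 154, 220), (15, 156, 214), (14, 162, 215), (15, 170, 208), (15, 164, 190), (14, 165, 156), (7, 189, 169), (3, 214, 244), (4, 181, 251), (12, 120, 244), (23, 75, 248)]
```

View pics/m6.png

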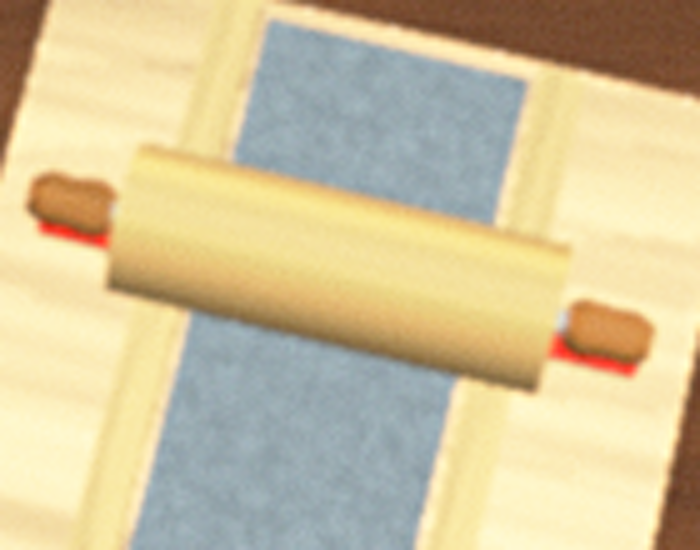

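The top crop shows both handles lying evenly over the two red marks, at about (72,203) and (608,332). The axis is within about 1 mm of the line and square to the laths. Handing in.

```bash
python3 -c "
from h import *
print(arm.hand_in())"
```

```text
the job is handed in; nothing more can be done
None
```

I rolled the pin about 89 mm along the laths to the red marks, and it now rests there. I handed the job in with the arm raised and clear, at about 14 s of the 48 s allowed. `hand_in` gave no verdict.

- **How it rolled:** I used four slow strokes with the open fingertips on top of the barrel, pressing with about 5–20 N at each reading. Between strokes I lifted straight off and stepped back. In the first three strokes the pin moved about half the fingertip travel, which fits rolling rather than skidding.
- **Final position:** The last top-camera check put the pin's axis about 0.3–0.7 mm past the line through the marks, with both handles agreeing. That makes it square to within a fraction of a degree.
- **Checks that disagreed:** The cameras differed by 1–2 mm on where the marks are. Along the laths, the top camera put them at −0.2 mm, the scene camera at +0.9 mm, and the wrist camera at about +1.2 to +2.2 mm. This is within the stated 2 mm calibration.
- **Checks not made:** My last wrist-camera reading of the pin failed because the fingers hid the handles, so the final position rests on the top camera. I did not measure the mug, jar, spatula and brush again, but the arm never came near them.

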